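# Empty the tumble-test drum and sort out the boxes that rattle

## Task

The tumble test is over: crank the drum round until its open port faces straight down and every box has dropped into the catch tray below, then draw the tray fully out from under the drum. Sort the boxes: those in which something slides about when you tilt them end to end go in the deep scrap bin, the sound ones in the shallow padded carrier. Leave the machine ready for the next batch, with the empty tray pushed fully home and the port straight up again.

Things in the scene. Friction and masses are not known exactly. Their poses are not given: they have to be found in the camera images.
- drum (a joint): turn of the drum in its bearings, rad: 0 with the port straight up, growing as the crank rises from the tray's side (drum_axis -y) over the top to the rear side; 3.14 is port straight down. It turns through full turns either way; friction holds it where it is left (4 N at the crank, up to 12 N with boxes inside)
- drum_axis (a point): middle of the drum's axis, 200 mm above the bench, fixed in the cradle. x: along the level axis away from the crank end; -y: the side where the catch tray comes out; z up. The drum is a clear barrel, inside 200 mm long and 196 mm across, with end discs of 222 mm. End panels stand at x = -120 and 120 mm, 232 mm high; a guard closes the rear (+y)
- drum_port (a point): middle of the drum's open side port (a quarter of the barrel's round, 200 x 145 mm; its cover is off), 105 mm from the axis; its z axis points straight out of the port, its x as drum_axis
- crank_grip (a point): middle of the crank's black revolving hand grip: 25 mm diameter, 80 mm long, parallel to the drum's axis at the end nearest the robot, 90 mm off the axis, 46 mm from the crank arm. With the port up the arm points level to drum_axis -y, with the port down level to +y, half-way between it points up. The point turns with the drum; x as drum_axis
- tray (a joint): how far the catch tray is drawn out from under the drum along drum_axis -y, m: 0 home, 0.27 fully out; it needs about 3 N and stays where it is left
- tray_handle (a point): middle of the tray's bow handle: a level bar of 10 mm diameter and 90 mm length along drum_axis x, 50 mm above the bench, standing 56 mm clear of the tray's front edge; axes as drum_axis
- tray_in (a point): middle of the tray's floor, 15 mm above the bench; the tray is 204 mm along x and 250 mm along y (axes as drum_axis) with a rim 9 mm above its floor; it moves with the tray
- pass_in (a point): middle of the floor of the shallow padded carrier (grey, 130 x 190 mm outside, rim 20 mm above the bench), the place for sound boxes; 5 mm above the bench; x along its short side. It can stand on either of two places to the right of the robot
- scrap_in (a point): middle of the floor of the deep scrap bin (grey, 136 x 200 mm outside, 4 mm walls, rim 55 mm above the bench), the place for boxes with something loose; 5 mm above the bench; x along its short side. It stands on the other of the two places
- box_a_c (a point): sealed die-cast box of bare aluminium, 66 x 44 x 34 mm, about 0.36 kg, dark gasket line, screws in the lid. Point: its centre; x along the 66 mm, y along the 44, z along the 34 to the lid. In a sound box the block inside stays put; in a bad one that block (0.22 kg) slides 32 mm along x once an end is dipped over 10 degrees, and stays there when level again. Starts in the drum; may be absent.
- box_b_c (a point): centre of another such box, alike outside (see box_a_c for size, axes and inside); sound or bad, may be absent; once out a box may lie on any face, stand on end, lean or touch another
- box_c_c (a point): centre of another such box, alike outside (see box_a_c for size, axes and inside); sound or bad, may be absent; once out a box may lie on any face, stand on end, lean or touch another
- box_d_c (a point): centre of another such box, alike outside (see box_a_c for size, axes and inside); sound or bad, may be absent; once out a box may lie on any face, stand on end, lean or touch another
There are look-alikes about, which are no part of the job. What is shaped like the part that bears box_b_c but red or turquoise is not meant.

How it is judged (in metres and radians):
On the way, in this order (a step that is already met when the one before it is completed fails the run):
1. the port faces straight down (within about 17 degrees) and every box has dropped out of the drum (angle between drum_port's own z axis and vertical above 2.84 rad and height (world z) of each of box_a_c, box_b_c, box_c_c, box_d_c below 0.1 m), for 0.3 s.
2. the tray is drawn out (at least 240 of its 270 mm) (value of joint tray above 0.24 m), for 0.2 s.
3. every box with a loose inside lies in the scrap bin and every sound one in the padded carrier (x of loose_block_1 in the frame of scrap_in between -0.066 and 0.066 m and y of loose_block_1 in the frame of scrap_in between -0.098 and 0.098 m and z of loose_block_1 in the frame of scrap_in between 0 and 0.08 m and x of loose_block_2 in the frame of scrap_in between -0.066 and 0.066 m and y of loose_block_2 in the frame of scrap_in between -0.098 and 0.098 m and z of loose_block_2 in the frame of scrap_in between 0 and 0.08 m and x of held_block_1 in the frame of pass_in between -0.063 and 0.063 m and y of held_block_1 in the frame of pass_in between -0.093 and 0.093 m and z of held_block_1 in the frame of pass_in between 0 and 0.05 m and x of held_block_2 in the frame of pass_in between -0.063 and 0.063 m and y of held_block_2 in the frame of pass_in between -0.093 and 0.093 m and z of held_block_2 in the frame of pass_in between 0 and 0.05 m and linear speed of each of box_a, box_b, box_c, box_d below 0.03 m/s), for 0.3 s.
At the end, for the whole second after the job is handed in: every box with a loose inside rests within the scrap bin and every sound box within the padded carrier (centre inside the walls); the tray is home within 15 mm; the drum's port faces up within 15 degrees (all of step 3 and value of joint tray below 0.015 m and angle between drum_port's own z axis and vertical below 0.26 rad); the robot touches nothing.
Of box_a, box_b, box_c, box_d only 2 to 3 are there at a start; the rules pass over those that are not, and their reading is None.
At some moment in a run one of box_a, box_b, box_c, box_d may be knocked a few centimetres aside while the robot is not near it.
Once in a run the grip may slacken for a moment while it holds something.
It also fails if it takes over 210 s, if anything falls off the work surface, if the arm or the gripper's body presses on something with over 40 N, if the wrist force passes 120 N, or if a joint passes its speed limit or range.

## Robot

A 6-joint arm with a two-finger parallel gripper is mounted at the origin on the work surface. World frame = base frame: x ahead of the robot, y to its left, z up, the work surface at z = 0. Lengths are in mm, angles in rad, forces in N, time in s.
With the tool pointing down it reaches from about 275 to 750 mm from the base axis. Payload 10.2 kg.
Tool frame: the origin (TCP) lies between the finger pads; the fingertips stand 17 mm ahead of it and the grasp point (between the pads) lies 2 mm behind it (tips_ahead is the distance from the TCP to the fingertips, in mm); z points along the fingers, y is the line along which they close (so a half turn about z gives the same grasp; the last joint's range is limited). The gripper opens to 85 mm and grips with 20 to 120 N. Pads are 22 mm wide; open, the fingers measure 114 mm over their backs; the gripper's body (76 mm by 85 mm) begins 54 mm behind the grasp point. The pads swing forward as they close: fully open they stand 13 mm farther back than shut.
Start: joints at [-1.389, 0.313, 1.498, -0, 1.331, -0.223], TCP at [206.751, -482.582, 248.294] pointing down, gripper open.
Joint ranges: [-2.94, 2.94], [-0.97, 2.17], [0.19, 2.56], [-1.23, 4.37], [0.02, 3.11], [-2.88, 2.88]. Speed limits (rad/s): [2.39, 2.39, 3.01, 3.14, 3.14, 3.14].

## Interface

Orientations are given as a unit quaternion [w, x, y, z].
In Python, from rig import sense, capture, finish_job, boxes_of, tips_ahead gives the robot as it stands.
- The arm moves only by the tool drive_tool, never from a script. Its argument "commands" is text: rows parted by semicolons, each of 7 numbers parted by spaces: the shift along the world's x, y, z in units of 0.1 m (1.0 is 0.1 m), then the turn, a rotation vector about the world's x, y, z in units of pi/4 rad (1.0 is pi/4 rad), then the opening in per cent of the stroke, from 0 (shut) to 100 (fully open). A call has 1 to 20 rows; each row shifts and turns the commanded pose from where the row before left it; what a row does not reach is not made up. A row lasts 1/12 s, in which the tool goes at most 41.7 mm and 7.16 degrees, less where a joint would pass 70% of its speed; a pose out of reach is approached as far as the arm can. A call with a number of a shift or a turn outside -1 to 1 is refused whole. A call with a gripper value outside its range is refused whole. The fingers move at their own pace and stop on an object; "force" is the grip in N (left out, the last holds). Time passes only in rows, so rows that do not move let the fingers close. It gives the time, the measured TCP pose, the force, the opening and the grip force at its end, in the units of the state.
- sense(): the state, without advancing time (a new reading comes with each control period).
- capture(name): name is "scene" or "top" or "wrist"; returns a dict with "pixels" (420x560x3 uint8, blue, green, red), "fov_y" (degrees; the focal length in pixels is half the picture's height over the tangent of half this angle, whatever the lens; pixels are square), "cx", "cy" (the principal point, pixels), "position" and "attitude" of the camera in the world; the wrist camera has in their place "tool_from_camera" (4x4, takes a point from camera to tool coordinates, whose origin is the TCP and whose axes are the flange's). Camera axes: x right, y down, z forward; pixel columns grow to the right and rows downward; lengths in mm; the calibration is good to about 2 mm. The wrist camera is an equidistant fisheye: a pixel r from the principal point sees the ray r / f radians off the axis. A picture is of the moment at which its call begins: read the wrist's pose just before it. There is no depth.
- finish_job(): hands the job in; it is judged then, once.
Trained networks look in a picture, given as the dict that the camera call returned (one of the last four; its "shot" number tells which), for a name from the list of things; names that differ only in an ending like _2 or _b are one class to them, and where a whole thing is asked for, a point or a joint stands for the part that bears it (a point fixed in the world has none). Each returns a list of dicts, best first, with "confidence" (0 to 1); they miss things now and then, are a little off and sometimes report something else, mostly with a low value. They report only what shows in the picture. A call takes as long as a camera call. They do not tell look-alikes from the thing itself.
- boxes_of(picture, name): "position" ([column, row] in pixels, amid what is visible of it).
The state is a dict: "time_s": time; "joints": joint angles; "dq": joint speeds; "tau": joint torques, N m; "eef_pos": TCP position; "ee_rot": TCP orientation; "force": force on the tool from outside, world axes, zero at the start; "wrist_torque": the same for the moment, N m; "grip_width": opening from 0.0 (shut) to 1.0 (fully open); "grip_force": force on a finger pad.
Only numpy, scipy, OpenCV 4.12 (cv2) and the standard library are available. Lean on these libraries where they do the work, as an engineer would, in place of code of your own. Each camera call takes 0.05 s, during which the arm holds its last target. There are 200 camera calls.

## Working session

There is one attempt and no reset: what is moved stays moved. The work goes in short steps, Python scripts to look and compute and a tool call to move; the robot and the scene stay as the last step left them, time stands still between calls to the robot, and variables do not carry over. Pictures are saved under pics/ and viewed, at most 14 in all, crops included, and the job is handed in when it is done.

Besides the shell and the picture viewer there is one more tool, called after ">>>" by a JSON object that holds its "fn" and its "kwargs", one argument or row to a line. drive_tool: Moves the arm, as the interface text tells. Shifts and turns lie within -1 to 1; 1 stands for 0.1 m of shift or pi/4 rad of turn. Its arguments: {"type":"object","properties":{"commands":{"type":"string"},"force":{"type":"number"}},"required":["commands"]}

```bash
mkdir -p pics; ls; cat > h.py <<'E'
import numpy as np,cv2
from scipy.spatial.transform import Rotation as R
from rig import sense,capture,finish_job,boxes_of,tips_ahead
def q2R(q): return R.from_quat([q[1],q[2],q[3],q[0]]).as_matrix()
def cam(c,s=None):
    f=210/np.tan(np.radians(c['fov_y'])/2)
    if 'position' in c:
        a=np.array(c['attitude'],float)
        M=q2R(a) if a.size==4 else a.reshape(3,3)
        return f,np.array(c['position'],float),M,False
    T=np.array(c['tool_from_camera']); Rt=q2R(s['ee_rot'])
    return f,np.array(s['eef_pos'])+Rt@T[:3,3],Rt@T[:3,:3],True
def ray(c,uv,s=None):
    f,p,M,fish=cam(c,s); d=np.array([(uv[0]-c['cx'])/f,(uv[1]-c['cy'])/f])
    if fish:
        r=np.hypot(*d); v=np.array([*(d/max(r,1e-9)*np.sin(r)),np.cos(r)])
    else: v=np.array([*d,1.])
    return p,M@v
def onz(c,uv,z,s=None):
    p,v=ray(c,uv,s); return p+v*(z-p[2])/v[2]
def proj(c,X,s=None):
    f,p,M,fish=cam(c,s); v=M.T@(np.array(X,float)-p)
    if fish:
        r=np.hypot(v[0],v[1]); th=np.arctan2(r,v[2]); d=v[:2]/max(r,1e-9)*th
    else: d=v[:2]/v[2]
    return np.array([c['cx'],c['cy']])+f*d
E
python3 - <<'E'
from h import *
s=sense();print(s)
for n in ['scene','top','wrist']:
    c=capture(n);cv2.imwrite(f'pics/{n}0.png',c['pixels']);print(n,{k:v for k,v in c.items() if k!='pixels'})
    for k in ['drum','drum_port','crank_grip','tray_handle','tray_in','pass_in','scrap_in','box_a_c']:
        try: print(k,[(np.round(b['position']).tolist(),round(b['confidence'],2)) for b in boxes_of(c,k)[:5]])
        except Exception as e: print(k,e)
E
```

```text
pics
{'time_s': 0.0, 'joints': array([-1.38940892e+00,  3.13474181e-01,  1.49846706e+00,  6.68051568e-06,
        1.33096924e+00, -2.23443919e-01]), 'dq': array([-0.00088114, -0.00110072, -0.00123373,  0.00131286, -0.00039044,
        0.00043847]), 'tau': array([-3.11790127e-04, -4.12269008e+01, -2.59743136e+01, -2.35941025e-04,
        4.22258847e-03,  9.59124780e-09]), 'eef_pos': array([ 206.70355098, -482.33705611,  247.71139876]), 'ee_rot': array([-6.58695164e-04,  9.79583748e-01,  2.01035437e-01,  1.70981028e-05]), 'force': array([-0.13308973, -0.37049186,  0.32130583]), 'wrist_torque': array([-0.00742763,  0.01297943,  0.00513265]), 'grip_force': 0.0, 'grip_width': 1.0014739752061381}
scene {'fov_y': 48.55661060211837, 'cx': 274.9928507606024, 'cy': 211.97371190084712, 'position': array([1012.49030155,  680.06427034, 1264.24581741]), 'attitude': array([-0.09865677,  0.2982322 ,  0.90323957, -0.29237419]), 'shot': 1}
drum [([308.0, 278.0], 0.61)]
drum_port [([308.0, 275.0], 0.91)]
crank_grip [([309.0, 275.0], 0.59)]
tray_handle [([324.0, 334.0], 0.72), ([326.0, 272.0], 0.51)]
tr
[... 539 characters left out ...]
06.0], 0.82)]
tray_in [([238.0, 207.0], 0.64)]
pass_in [([398.0, 204.0], 0.65)]
scrap_in [([402.0, 254.0], 0.67)]
box_a_c []
wrist {'fov_y': 65.70646984690485, 'cx': 278.42303886048495, 'cy': 210.25520847022403, 'tool_from_camera': array([[ 3.09715436e-04, -9.60992616e-01, -2.76573854e-01,
         7.13200459e+01],
       [ 9.99999882e-01,  4.01278242e-04, -2.74465672e-04,
         2.17804595e-01],
       [ 3.74742554e-04, -2.76573736e-01,  9.60992626e-01,
        -1.25927271e+02],
       [ 0.00000000e+00,  0.00000000e+00,  0.00000000e+00,
         1.00000000e+00]]), 'shot': 3}
drum []
drum_port []
crank_grip []
tray_handle []
tray_in []
pass_in []
scrap_in [([289.0, 20.0], 0.98)]
box_a_c []
```

```bash
python3 - <<'E'
import cv2,numpy as np
a=cv2.imread('pics/scene0.png');b=cv2.imread('pics/top0.png')
cv2.imwrite('pics/s1.png',cv2.resize(a[120:400,130:450],(686,600),interpolation=cv2.INTER_CUBIC))
cv2.imwrite('pics/t1.png',cv2.resize(b[100:320,140:460],(800,550),interpolation=cv2.INTER_CUBIC))
E
```

```text
(no output)
```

View pics/s1.png

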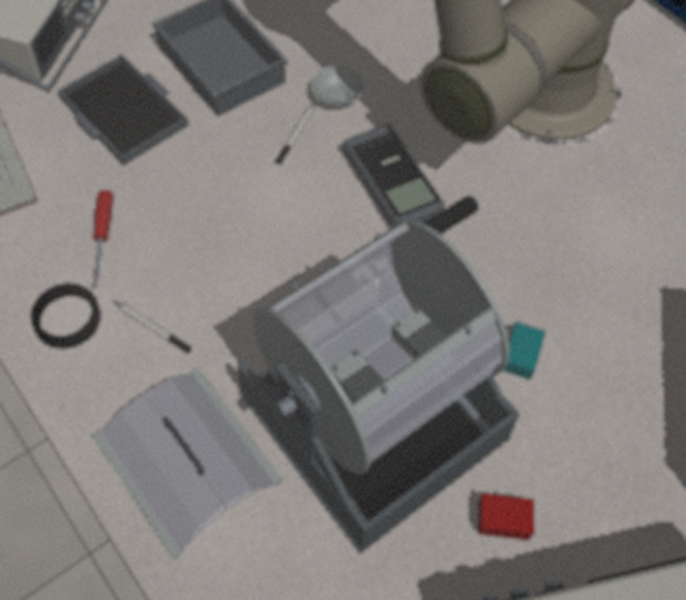

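View pics/t1.png

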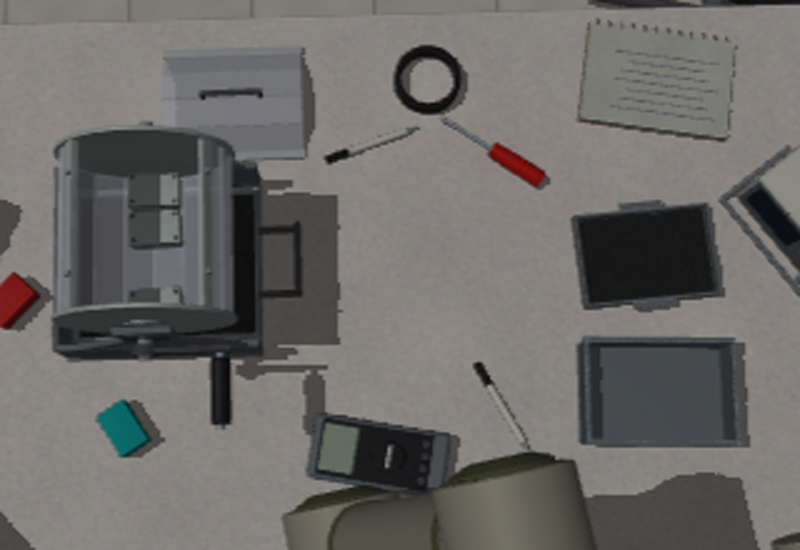

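```bash
python3 - <<'E'
from h import *
c=capture('top')
g=lambda x,y,z:np.round(onz(c,(140+x/2.5,100+y/2.5),z),1)
print('grip ends',g(220,357,200),g(220,426,200))
print('handle',g(299,223,50),g(299,296,50),'tray edge',g(262,165,24),g(262,350,24))
print('panel corners',g(55,350,24),g(262,356,24))
print('disc near',g(55,318,200),g(234,318,200),'far',g(55,150,200),g(234,150,200))
print('pass corners',[g(*p,20) for p in [(573,216),(710,206),(720,293),(586,307)]])
print('scrap',[g(*p,55) for p in [(580,340),(742,338),(746,443),(580,443)]])
print('teal',g(123,425,30),'red',g(14,300,30))
E
```

```text
grip ends [460.2 190.1 200. ] [377.7 191.  200. ]
handle [658.1  95.7  50. ] [557.3  97.9  50. ] tray edge [748.7 146.2  24. ] [488.6 150.5  24. ]
panel corners [496.4 431.3  24. ] [480.4 150.6  24. ]
disc near [513.1 388.7 200. ] [507.1 172.7 200. ] far [723.6 391.7 200. ] [717.7 170.1 200. ]
pass corners [array([ 664.9, -285.3,   20. ]), array([ 674.1, -477.7,   20. ]), array([ 550.7, -481.4,   20. ]), array([ 536.2, -295.2,   20. ])]
scrap [array([ 486.5, -276.3,   55. ]), array([ 483.2, -493.6,   55. ]), array([ 343.9, -486.7,   55. ]), array([ 350.1, -267.7,   55. ])]
teal [392.1 337.6  30. ] red [565.7 486.5  30. ]
```

>>> {"fn": "drive_tool", "kwargs": {
  "commands": "0.087 0.28 0.034 0 0 0.145 100;0.087 0.28 0.034 0 0 0.145 100;0.087 0.28 0.034 0 0 0.145 100;0.087 0.28 0.034 0 0 0.145 100;0.087 0.28 0.034 0 0 0.145 100;0.087 0.28 0.034 0 0 0.145 100;0.087 0.28 0.034 0 0 0.145 100;0.087 0.28 0.034 0 0 0.145 100;0.087 0.28 0.034 0 0 0.145 100;0.087 0.28 0.034 0 0 0.145 100;0.087 0.28 0.034 0 0 0.145 100;0.087 0.28 0.034 0 0 0.145 100"
}}

```text
time_s: 2.4
eef_pos: [311.2, -145.2, 289.4]
ee_rot: [0.0, 0.631, 0.776, -0.0]
force: [0.9, -0.3, 0.4]
grip_width: 1.0
grip_force: 0.0
```

>>> {"fn": "drive_tool", "kwargs": {
  "commands": "0.087 0.28 0.034 0 0 0.145 100;0.087 0.28 0.034 0 0 0.145 100;0.087 0.28 0.034 0 0 0.145 100;0.087 0.28 0.034 0 0 0.145 100;0.087 0.28 0.034 0 0 0.145 100;0.087 0.28 0.034 0 0 0.145 100;0.087 0.28 0.034 0 0 0.145 100;0.087 0.28 0.034 0 0 0.145 100;0.087 0.28 0.034 0 0 0.145 100;0.087 0.28 0.034 0 0 0.145 100;0.087 0.28 0.034 0 0 0.145 100;0.087 0.28 0.034 0 0 0.145 100;0 0 0 0 0 0 100;0 0 0 0 0 0 100"
}}

```text
time_s: 3.57
eef_pos: [415.5, 190.3, 329.6]
ee_rot: [-0.0, 0.001, 1.0, -0.0]
force: [-0.7, -0.4, -1.2]
grip_width: 0.999
grip_force: 0.0
```

```bash
python3 - <<'E'
from h import *
s=sense();print(s['time_s'],s['eef_pos'],s['ee_rot'],s['joints'])
print(R.from_matrix(q2R(s['ee_rot'])).as_matrix().round(3))
c=capture('wrist');cv2.imwrite('pics/w1.png',c['pixels'])
for k in ['crank_grip','drum','tray_handle']:
    for b in boxes_of(c,k)[:3]: print(k,b['position'],b['confidence'],onz(c,b['position'],200,s).round(1))
E
```

```text
3.5667 [415.52428618 190.26040832 329.64423807] [-2.41274472e-04  9.64913025e-04  9.99999502e-01 -8.68684015e-05] [ 1.72125991e-01  1.11377875e-01  1.53660816e+00 -8.82917638e-05
  1.49411188e+00 -1.39673372e+00]
[[-1.     0.002 -0.   ]
 [ 0.002  1.    -0.   ]
 [ 0.    -0.    -1.   ]]
crank_grip [320.3, 295.5] 0.83 [500.9 228.7 200. ]
drum [319.3, 296.7] 0.76 [502.2 227.8 200. ]
tray_handle [257.5, 279.3] 0.92 [483.6 171.9 200. ]
```

View pics/w1.png

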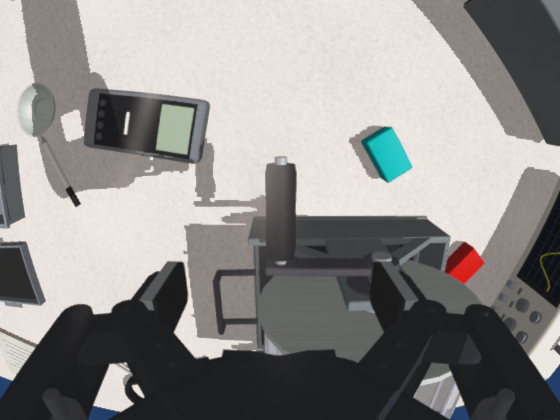

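The wrist picture shows the black crank grip from (281,165) to (281,260), the crank arm running level at row 266, the handle bow at (222,300).

```bash
python3 - <<'E'
from h import *
s=sense();c=capture('wrist')
for uv in [(281,166),(281,261)]: print(onz(c,uv,200,s).round(1))
print('arm',onz(c,(270,266),200,s).round(1),onz(c,(380,266),200,s).round(1))
print('handle',onz(c,(220,272),50,s).round(1),onz(c,(222,332),50,s).round(1))
print('teal',onz(c,(388,155),30,s))
print(proj(c,[415,190,200],s))
E
```

```text
[383.5 191.2 200. ]
[465.6 190.9 200. ]
arm [470.4 181.4 200. ] [472.8 280.3 200. ]
handle [553.2 106.   50. ] [659.8 100.   50. ]
teal [391.41821545 338.34200166  30.        ]
[279.6756464  204.38874501]
```

>>> {"fn": "drive_tool", "kwargs": {
  "commands": "-0.03 0.01 -0.25 0 0 0 100;0 0 -0.25 0 0 0 100;0 0 -0.25 0 0 0 100;0 0 -0.25 0 0 0 100;0 0 -0.2 0 0 0 100;0 0 -0.12 0 0 0 100;0 0 0 0 0 0 100;0 0 0 0 0 0 15;0 0 0 0 0 0 15;0 0 0 0 0 0 15;0 0 0 0 0 0 15;0 0 0 0 0 0 15;0 0 0 0 0 0 15;0 0 0 0 0 0 15;0 0 0 0 0 0 15",
  "force": 60
}}

```text
time_s: 5.07
eef_pos: [412.8, 191.6, 198.6]
ee_rot: [0.001, 0.002, 1.0, 0.002]
force: [-0.3, 7.9, 1.7]
grip_width: 0.268
grip_force: 58.8
```

>>> {"fn": "drive_tool", "kwargs": {
  "commands": "0 0.005 0.094 0 0 0 15;0 0.015 0.093 0 0 0 15;0 0.024 0.091 0 0 0 15;0 0.034 0.088 0 0 0 15;0 0.043 0.084 0 0 0 15;0 0.051 0.079 0 0 0 15;0 0.059 0.073 0 0 0 15;0 0.067 0.067 0 0 0 15;0 0.073 0.059 0 0 0 15;0 0.079 0.051 0 0 0 15;0 0.084 0.043 0 0 0 15;0 0.088 0.034 0 0 0 15;0 0.091 0.024 0 0 0 15;0 0.093 0.015 0 0 0 15;0 0.094 0.005 0 0 0 15;0 0 0 0 0 0 15"
}}

```text
time_s: 6.4
eef_pos: [413.0, 281.5, 292.6]
ee_rot: [0.003, 0.001, 1.0, 0.001]
force: [-5.4, -0.7, 26.1]
grip_width: 0.267
grip_force: 65.2
```

>>> {"fn": "drive_tool", "kwargs": {
  "commands": "0 0 0.03 0 0 0 15;0 0.094 -0.005 0 0 0 15;0 0.093 -0.015 0 0 0 15;0 0.091 -0.024 0 0 0 15;0 0.088 -0.034 0 0 0 15;0 0.084 -0.043 0 0 0 15;0 0.079 -0.051 0 0 0 15;0 0.073 -0.059 0 0 0 15;0 0.067 -0.067 0 0 0 15;0 0.059 -0.073 0 0 0 15;0 0.051 -0.079 0 0 0 15;0 0.043 -0.084 0 0 0 15;0 0.034 -0.088 0 0 0 15;0 0.024 -0.091 0 0 0 15;0 0.015 -0.093 0 0 0 15;0 0.005 -0.094 0 0 0 15;0 0 -0.03 0 0 0 15;0 0 0 0 0 0 15;0 0 0 0 0 0 15"
}}

```text
time_s: 7.98
eef_pos: [413.1, 371.3, 197.7]
ee_rot: [0.001, 0.002, 1.0, 0.001]
force: [5.4, 7.6, -5.5]
grip_width: 0.272
grip_force: 59.2
```

```bash
python3 - <<'E'
from h import *
s=sense();print(s['time_s'],s['eef_pos'],s['force'],s['joints'])
a=capture('top');c=capture('scene')
o=np.hstack([cv2.resize(a['pixels'][100:320,140:300],(400,550)),cv2.resize(c['pixels'][200:390,220:400],(400,422))[:, :] if 0 else cv2.resize(c['pixels'][180:400,240:400],(400,550))])
cv2.imwrite('pics/o2.png',o)
E
```

```text
7.9833 [413.0826611  371.32608267 197.68041548] [ 5.42967734  7.5981241  -5.4805632 ] [ 5.20783162e-01  4.20630317e-01  1.48088017e+00  1.18135728e-03
  1.23772101e+00 -1.04664941e+00]
```

View pics/o2.png

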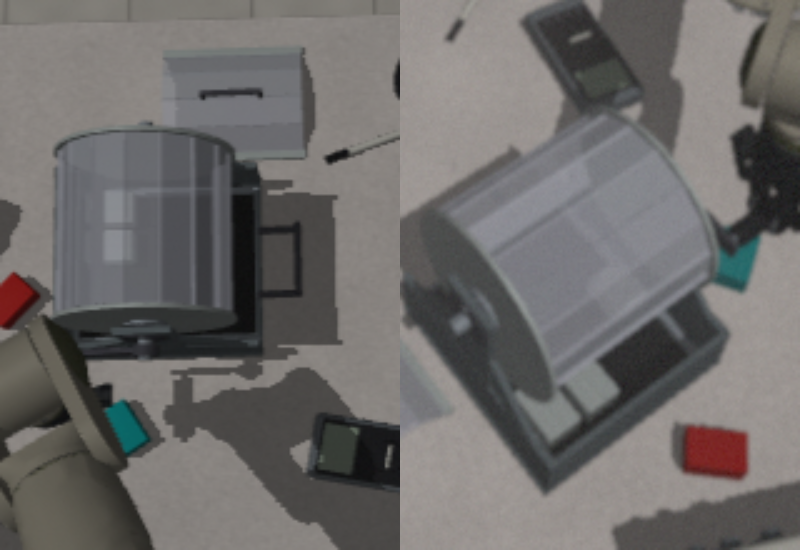

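>>> {"fn": "drive_tool", "kwargs": {
  "commands": "0 0 0 0 0 0 100;0 0 0 0 0 0 100;0 0 0 0 0 0 100;0 0 0 0 0 0 100;0 0 0.2 0 0 0 100;0 0 0.35 0 0 0 100;0 0 0.35 0 0 0 100;0 0 0.35 0 0 0 100;0 0 0.35 0 0 0 100;0 -0.34 0 0 0 0 100;0 -0.34 0 0 0 0 100;0 -0.34 0 0 0 0 100;0 -0.34 0 0 0 0 100;0 -0.34 0 0 0 0 100;0 -0.34 0 0 0 0 100;0 -0.34 0 0 0 0 100;0 -0.34 0 0 0 0 100"
}}

```text
time_s: 9.5
eef_pos: [411.9, 96.9, 358.1]
ee_rot: [0.0, 0.002, 1.0, -0.0]
force: [0.4, 0.6, 0.6]
grip_width: 0.996
grip_force: 0.0
```

>>> {"fn": "drive_tool", "kwargs": {
  "commands": "0.28 0 -0.2 0 0 0 100;0.28 0 -0.25 0 0 0 100;0.28 0 -0.25 0 0 0 100;0.28 0 -0.25 0 0 0 100;0.28 0 -0.25 0 0 0 100;0.28 0 -0.25 0 0 0 100;0.28 0 -0.25 0 0 0 100;0 0 0 0 0 0 100;0 0 0 0 0 0 100"
}}

```text
time_s: 10.25
eef_pos: [608.3, 98.3, 185.6]
ee_rot: [-0.002, 0.002, 1.0, 0.0]
force: [0.3, -0.2, 1.4]
grip_width: 1.001
grip_force: 0.0
```

```bash
python3 - <<'E'
from h import *
s=sense();print(s['time_s'],s['eef_pos'],s['force'],s['joints'])
c=capture('wrist');cv2.imwrite('pics/w2.png',c['pixels'])
print(boxes_of(c,'tray_handle')[:3])
a=capture('scene')
for k in ['tray_handle','box_a_c']:print([(np.round(b['position']).tolist(),round(b['confidence'],2)) for b in boxes_of(a,k)])
E
```

```text
10.25 [608.30024356  98.25308496 185.61393248] [ 0.34228321 -0.17264972  1.42496477] [-2.97194700e-02  5.65542396e-01  1.28692024e+00 -6.37110352e-05
  1.29365648e+00 -1.59657098e+00]
[{'position': [377.7, 187.4], 'confidence': 0.86}]
[([337.0, 322.0], 0.82), ([308.0, 277.0], 0.66), ([316.0, 334.0], 0.42)]
[]
```

View pics/w2.png

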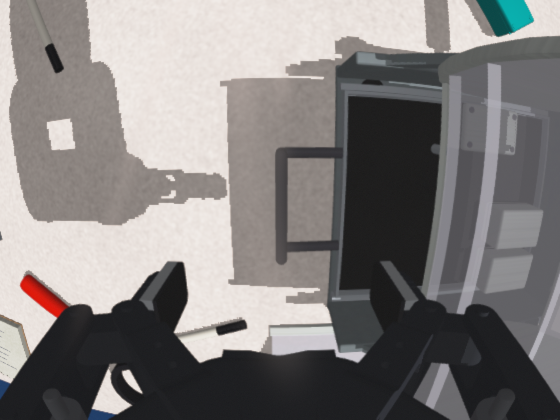

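The wrist view shows the handle bar at column 281, rows 150–262, and three boxes in the tray behind the clear drum at (490,128), (515,225), (508,272).

```bash
python3 - <<'E'
from h import *
s=sense();c=capture('wrist')
for uv in [(281,152),(282,260)]: print(onz(c,uv,50,s).round(1))
for uv in [(490,128),(515,225),(508,272)]: print(onz(c,uv,45,s).round(1))
E
```

```text
[566.6 101.1  50. ]
[662.7 102.   50. ]
[536.3 301.7  45. ]
[635.1 354.3  45. ]
[691.9 360.7  45. ]
```

>>> {"fn": "drive_tool", "kwargs": {
  "commands": "0.06 0.03 -0.25 0 0 0 100;0 0 -0.3 0 0 0 100;0 0 -0.3 0 0 0 100;0 0 -0.25 0 0 0 100;0 0 -0.17 0 0 0 100;0 0 -0.1 0 0 0 100;0 0 0 0 0 0 60;0 0 0 0 0 0 0;0 0 0 0 0 0 0;0 0 0 0 0 0 0;0 0 0 0 0 0 0;0 0 0 0 0 0 0;0 0 0 0 0 0 0;0 0 0 0 0 0 0;0 0 0 0 0 0 0",
  "force": 60
}}

```text
time_s: 11.8
eef_pos: [614.8, 100.4, 51.7]
ee_rot: [0.0, 0.002, 1.0, -0.001]
force: [-1.3, -5.0, 4.0]
grip_width: 0.088
grip_force: 58.5
```

>>> {"fn": "drive_tool", "kwargs": {
  "commands": "0 -0.06 0 0 0 0 0;0 -0.12 0 0 0 0 0;0 -0.19 0 0 0 0 0;0 -0.19 0 0 0 0 0;0 -0.19 0 0 0 0 0;0 -0.19 0 0 0 0 0;0 -0.19 0 0 0 0 0;0 -0.19 0 0 0 0 0;0 -0.19 0 0 0 0 0;0 -0.19 0 0 0 0 0;0 -0.19 0 0 0 0 0;0 -0.19 0 0 0 0 0;0 -0.19 0 0 0 0 0;0 -0.19 0 0 0 0 0;0 -0.12 0 0 0 0 0;0 -0.06 0 0 0 0 0;0 0 0 0 0 0 0;0 0 0 0 0 0 0;0 0 0 0 0 0 0"
}}

```text
time_s: 13.38
eef_pos: [614.4, -163.9, 51.7]
ee_rot: [0.0, 0.002, 1.0, -0.001]
force: [-3.6, -1.9, 6.1]
grip_width: 0.088
grip_force: 59.3
```

>>> {"fn": "drive_tool", "kwargs": {
  "commands": "0 0 0 0 0 0 60;0 0 0 0 0 0 100;0 0 0 0 0 0 100;0 0 0.3 0 0 0 100;0 0 0.35 0 0 0 100;0 0.1 0.35 0 0 0 100;0 0.3 0.35 0 0 0 100;-0.1 0.3 0.35 0 0 0 100;-0.1 0.3 0.3 0 0 0 100;-0.1 0.3 0.2 0 0 0 100;-0.1 0.3 0 0 0 0 100;-0.1 0.1 0 0 0 0 100;0 0 0 0 0 0 100;0 0 0 0 0 0 100"
}}

```text
time_s: 14.55
eef_pos: [566.1, -0.0, 262.3]
ee_rot: [0.0, 0.001, 1.0, -0.0]
force: [0.2, -1.0, -0.2]
grip_width: 0.998
grip_force: 0.0
```

```bash
python3 - <<'E'
from h import *
s=sense();print(s['time_s'],s['eef_pos'],s['force'])
c=capture('wrist');cv2.imwrite('pics/w3.png',c['pixels'])
for b in boxes_of(c,'box_a_c'):print(b,onz(c,b['position'],49,s).round(1))
a=capture('top')
for b in boxes_of(a,'box_a_c'):print(b,onz(a,b['position'],49).round(1))
E
```

```text
14.55 [ 5.66118874e+02 -3.73604004e-02  2.62262214e+02] [ 0.22840302 -1.01568372 -0.16351788]
{'position': [355.5, 242.6], 'confidence': 0.39} [633.4  88.3  49. ]
```

View pics/w3.png

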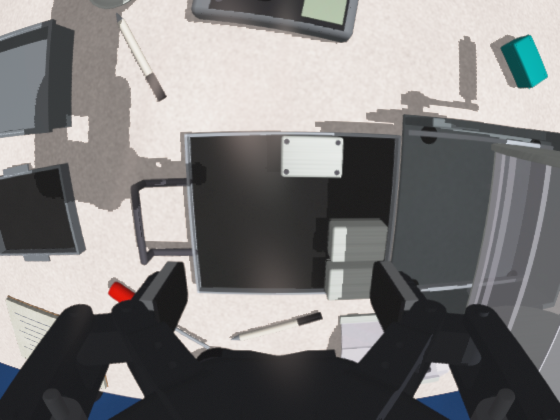

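Three boxes in the drawn-out tray: one lid-up at (312,157), two touching at (357,240) and (355,280). The red one by the drum and the turquoise one at (523,62) are look-alikes. I enlarge.

```bash
python3 - <<'E'
from h import *
c=cv2.imread('pics/w3.png')
cv2.imwrite('pics/w3c.png',cv2.resize(c[130:310,270:410],(622,800)[:2] if 0 else (466,600),interpolation=cv2.INTER_CUBIC))
s=sense();a=capture('scene')
cv2.imwrite('pics/sc3.png',a['pixels'])
x=cv2.resize(a['pixels'][200:330,220:350],(600,600),interpolation=cv2.INTER_CUBIC);cv2.imwrite('pics/sc3c.png',x)
w=capture('wrist')
for uv in [(330,220),(347,220),(387,220),(387,262),(347,262),(330,262)]:
  print(uv,onz(w,uv,15,s).round(1),onz(w,uv,49,s).round(1),onz(w,uv,81,s).round(1))
E
```

```text
(330, 220) [617.1  61.5  15. ] [606.2  55.8  49. ] [595.9  50.5  81. ]
(347, 220) [617.3  82.7  15. ] [606.4  75.1  49. ] [596.1  67.9  81. ]
(387, 220) [617.8 134.7  15. ] [606.9 122.3  49. ] [596.5 110.7  81. ]
(387, 262) [675.9 141.2  15. ] [659.6 128.3  49. ] [644.3 116.1  81. ]
(347, 262) [673.9  86.5  15. ] [657.8  78.6  49. ] [642.7  71.1  81. ]
(330, 262) [673.3  64.3  15. ] [657.3  58.4  49. ] [642.2  52.8  81. ]
```

View pics/w3c.png

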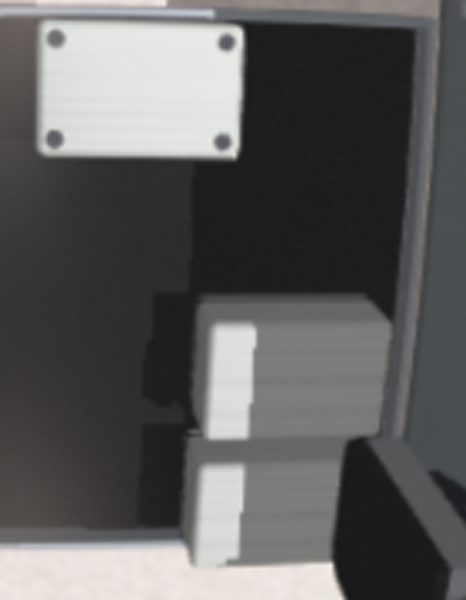

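```bash
python3 - <<'E'
from h import *
s=sense();w=capture('wrist')
for n,P in {'A':[(38,22),(243,24),(238,158),(38,155)],'B':[(208,322),(390,322),(382,438),(204,438)],'C':[(197,462),(345,462),(340,566),(192,566)]}.items():
  for z in (49,59):
    print(n,z,[onz(w,(270+x/3.33,130+y/3.33),z,s)[:2].round(0).tolist() for x,y in P])
E
```

```text
A 49 [[515.0, 3.0], [515.0, 67.0], [558.0, 67.0], [558.0, 3.0]]
A 59 [[515.0, 3.0], [515.0, 65.0], [557.0, 65.0], [556.0, 2.0]]
B 49 [[614.0, 59.0], [615.0, 124.0], [659.0, 126.0], [657.0, 60.0]]
B 59 [[611.0, 57.0], [611.0, 120.0], [654.0, 122.0], [652.0, 58.0]]
C 49 [[666.0, 58.0], [668.0, 112.0], [712.0, 116.0], [709.0, 59.0]]
C 59 [[661.0, 56.0], [663.0, 109.0], [706.0, 112.0], [703.0, 57.0]]
```

View pics/sc3c.png

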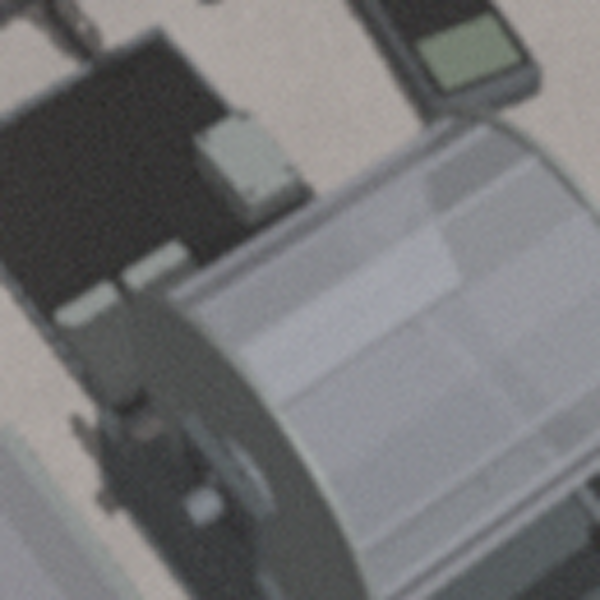

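Box layout: A lid-up at (537,35), B at (636,92), C at (688,91), the last two bottom-up, all with long axis along y. I grip A by its ends.

>>> {"fn": "drive_tool", "kwargs": {
  "commands": "-0.1 0.12 -0.2 0 0 0 100;-0.1 0.12 -0.3 0 0 0 100;-0.1 0.11 -0.35 0 0 0 100;0 0 -0.35 0 0 0 100;0 0 -0.35 0 0 0 100;0 0 -0.3 0 0 0 100;0 0 -0.22 0 0 0 100;0 0 -0.15 0 0 0 100;0 0 0 0 0 0 100;0 0 0 0 0 0 50;0 0 0 0 0 0 50;0 0 0 0 0 0 50;0 0 0 0 0 0 50;0 0 0 0 0 0 50;0 0 0 0 0 0 50",
  "force": 70
}}

```text
time_s: 16.15
eef_pos: [537.1, 34.5, 41.7]
ee_rot: [0.001, 0.002, 1.0, -0.0]
force: [-0.7, 0.4, 6.6]
grip_width: 0.754
grip_force: 78.8
```

>>> {"fn": "drive_tool", "kwargs": {
  "commands": "0 0 0.15 0 0 0 50;0 0 0.25 0 0 0 50;0 0 0.25 0 0 0 50;0 0 0.25 0 0 0 50;0 0 0 0.15 0 0 50;0 0 0 0.15 0 0 50;0 0 0 0.15 0 0 50;0 0 0 0.15 0 0 50;0 0 0 0 0 0 50;0 0 0 0 0 0 50;0 0 0 0 0 0 50;0 0 0 0 0 0 50;0 0 0 -0.15 0 0 50;0 0 0 -0.15 0 0 50;0 0 0 -0.15 0 0 50;0 0 0 -0.15 0 0 50;0 0 0 0 0 0 50;0 0 0 0 0 0 50;0 0 0 0 0 0 50;0 0 0 0 0 0 50"
}}

```text
time_s: 17.82
eef_pos: [536.1, 34.3, 130.0]
ee_rot: [-0.0, 0.002, 1.0, 0.001]
force: [-0.4, -0.5, -3.7]
grip_width: 0.756
grip_force: 81.7
```

```bash
cat > m.py <<'E'
from h import *
L=[]
for i in range(5):
    capture('top');s=sense();L.append(np.r_[s['force'],s['wrist_torque'],s['tau'][3:]])
L=np.array(L);print(s['time_s'],s['eef_pos'].round(1),s['grip_width'],'F',L[:,:3].mean(0).round(2),'T',L[:,3:6].mean(0).round(4),'sd',L[:,3:6].std(0).round(4),'tau',L[:,6:].mean(0).round(4))
E
python3 m.py
```

```text
18.0667 [536.2  34.3 130. ] 0.7553870867750255 F [ 0.13 -0.08 -3.78] T [0.0119 0.0034 0.0107] sd [0.0258 0.0199 0.0454] tau [ 0.0243  0.0126 -0.0131]
```

>>> {"fn": "drive_tool", "kwargs": {
  "commands": "0 0 0 -0.15 0 0 50;0 0 0 -0.15 0 0 50;0 0 0 -0.15 0 0 50;0 0 0 -0.15 0 0 50;0 0 0 0 0 0 50;0 0 0 0 0 0 50;0 0 0 0 0 0 50;0 0 0 0 0 0 50;0 0 0 0.15 0 0 50;0 0 0 0.15 0 0 50;0 0 0 0.15 0 0 50;0 0 0 0.15 0 0 50;0 0 0 0 0 0 50;0 0 0 0 0 0 50;0 0 0 0 0 0 50;0 0 0 0 0 0 50"
}}

```text
time_s: 19.4
eef_pos: [536.0, 35.1, 130.1]
ee_rot: [-0.0, 0.001, 1.0, -0.001]
force: [-0.3, -0.0, -4.2]
grip_width: 0.752
grip_force: 81.7
```

```bash
python3 m.py
```

```text
19.65 [536.1  35.2 130. ] 0.7542621200415381 F [-0.45  0.18 -4.17] T [-0.0071 -0.0027 -0.0068] sd [0.0121 0.0167 0.0413] tau [-0.0268  0.0049  0.0132]
```

```bash
sed -i 's/range(5)/range(15)/' m.py; python3 m.py
```

```text
20.4 [536.2  34.7 130.1] 0.7545482754218913 F [-0.14  0.11 -3.79] T [ 0.0088  0.0066 -0.0005] sd [0.0263 0.0298 0.0301] tau [-0.0025  0.0065  0.0016]
```

>>> {"fn": "drive_tool", "kwargs": {
  "commands": "0 0 0 0.15 0 0 50;0 0 0 0.15 0 0 50;0 0 0 0.15 0 0 50;0 0 0 0.15 0 0 50;0 0 0 0.15 0 0 50;0 0 0 0 0 0 50;0 0 0 0 0 0 50;0 0 0 0 0 0 50;0 0 0 0 0 0 50;0 0 0 -0.15 0 0 50;0 0 0 -0.15 0 0 50;0 0 0 -0.15 0 0 50;0 0 0 -0.15 0 0 50;0 0 0 -0.15 0 0 50;0 0 0 0 0 0 50;0 0 0 0 0 0 50;0 0 0 0 0 0 50;0 0 0 0 0 0 50;0 0 0 0 0 0 50"
}}

```text
time_s: 21.98
eef_pos: [536.2, 34.0, 130.0]
ee_rot: [-0.0, 0.003, 1.0, 0.001]
force: [0.6, -1.1, -4.5]
grip_width: 0.753
grip_force: 81.7
```

```bash
python3 m.py
```

```text
22.7333 [536.2  34.7 130.1] 0.7499616367294493 F [-0.11 -0.06 -3.62] T [ 0.0036 -0.0041 -0.0068] sd [0.0275 0.0278 0.0294] tau [ 0.0043  0.0075 -0.004 ]
```

Torque difference after opposite tilts is ~0.005 Nm (a loose block would give 0.07): A is sound → carrier.

>>> {"fn": "drive_tool", "kwargs": {
  "commands": "0.04 -0.15 0.05 0 0 0 50;0.08 -0.3 0.05 0 0 0 50;0.08 -0.33 0 0 0 0 50;0.08 -0.33 0 0 0 0 50;0.08 -0.33 0 0 0 0 50;0.08 -0.33 0 0 0 0.04 50;0.08 -0.33 0 0 0 0.04 50;0.08 -0.33 0 0 0 0 50;0.08 -0.33 0 0 0 0 50;0.08 -0.33 0 0 0 0 50;0.08 -0.33 0 0 0 0 50;0.08 -0.33 0 0 0 0 50;0.05 -0.25 0 0 0 0 50;0.04 -0.14 0 0 0 0 50;0 0 0 0 0 0 50;0 0 0 0 0 0 50;0 0 0 0 0 0 50"
}}

```text
time_s: 24.15
eef_pos: [637.2, -378.4, 139.8]
ee_rot: [-0.0, -0.03, 1.0, 0.0]
force: [0.4, 0.3, -3.5]
grip_width: 0.757
grip_force: 81.7
```

```bash
python3 - <<'E'
from h import *
s=sense();print(s['time_s'],s['eef_pos'],s['ee_rot'],s['grip_width'],s['grip_force'],s['joints'])
c=capture('wrist');cv2.imwrite('pics/w4.png',c['pixels'])
for k in ['pass_in','scrap_in']:
  for b in boxes_of(c,k):print(k,b,onz(c,b['position'],15,s).round(1))
E
```

```text
24.15 [ 637.16087164 -378.38191236  139.79551941] [-2.94921313e-04 -2.99236370e-02  9.99552059e-01  4.13330830e-04] 0.7574335878073104 81.68951511383057 [-6.93556484e-01  9.01660556e-01  8.12669591e-01  2.31457213e-04
  1.42825185e+00 -2.32424202e+00]
pass_in {'position': [274.3, 155.3], 'confidence': 0.93} [ 596.2 -383.6   15. ]
scrap_in {'position': [330.2, 13.7], 'confidence': 0.6} [ 480.2 -347.4   15. ]
```

View pics/w4.png

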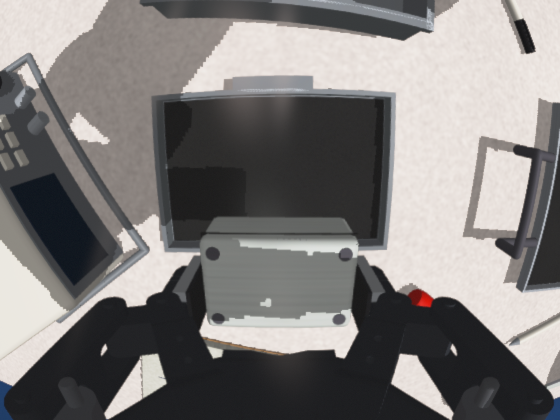

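The carrier's rim corners are at (155,97), (393,97), (385,247), (163,249); box A hangs square, in front of its far side.

```bash
python3 - <<'E'
from h import *
s=sense();c=capture('wrist')
P=np.array([onz(c,uv,20,s)[:2] for uv in [(155,97),(393,97),(385,247),(163,249)]]);print(P.round(1),P.mean(0))
Q=np.array([onz(c,uv,55,s)[:2] for uv in [(140,8),(435,30)]]);print(Q)
E
```

```text
[[ 553.2 -479.6]
 [ 542.6 -294.7]
 [ 666.2 -285.4]
 [ 679.7 -474.7]] [ 610.41421896 -383.58670195]
[[ 490.20530602 -482.42199669]
 [ 492.3387918  -277.7122078 ]]
```

>>> {"fn": "drive_tool", "kwargs": {
  "commands": "0 -0.04 -0.25 0 0 0 50;0 0 -0.3 0 0 0 50;0 0 -0.25 0 0 0 50;0 0 -0.17 0 0 0 50;0 0 -0.1 0 0 0 50;0 0 0 0 0 0 50;0 0 0 0 0 0 50;0 0 0 0 0 0 80;0 0 0 0 0 0 100;0 0 0 0 0 0 100;0 0 0 0 0 0 100;0 0 0.2 0 0 0 100;0 0 0.3 0 0 0 100;0 0 0.3 0 0 0 100;0 0 0.3 0 0 -0.08 100;-0.1 0.2 0.3 0 0 0 100;-0.1 0.33 0.3 0 0 0 100;-0.1 0.33 0.1 0 0 0 100;-0.1 0.33 0 0 0 0 100;-0.1 0.33 0 0 0 0 100"
}}

```text
time_s: 26.02
eef_pos: [587.5, -232.9, 211.9]
ee_rot: [0.001, 0.002, 1.0, -0.001]
force: [1.0, 0.7, -0.4]
grip_width: 1.0
grip_force: 0.0
```

>>> {"fn": "drive_tool", "kwargs": {
  "commands": "0 0.33 0 0 0 0 100;0 0.33 0 0 0 0 100;0 0.33 0 0 0 0 100;0 0.33 0 0 0 0 100;0 0.33 0 0 0 0 100;0 0.33 0 0 0 0 100;0 0.33 0 0 0 0 100;0 0 0 0 0 0 100;0 0 0 0 0 0 100"
}}

```text
time_s: 26.77
eef_pos: [588.1, -1.9, 211.0]
ee_rot: [0.0, 0.0, 1.0, -0.0]
force: [0.8, -1.0, 0.4]
grip_width: 0.998
grip_force: 0.0
```

```bash
python3 - <<'E'
from h import *
s=sense();print(s['time_s'],s['eef_pos'],s['ee_rot'],s['grip_width'])
c=capture('wrist');t=capture('top')
cv2.imwrite('pics/w5.png',np.hstack([cv2.resize(c['pixels'],(480,360)),cv2.resize(t['pixels'][150:300,350:450],(240,360))]))
cv2.imwrite('pics/w5f.png',c['pixels'])
E
```

```text
26.7667 [588.09627013  -1.91654006 210.95999155] [ 4.57214581e-04  4.92470891e-04  9.99999763e-01 -1.51205390e-04] 0.9978608389960945
```

View pics/w5.png

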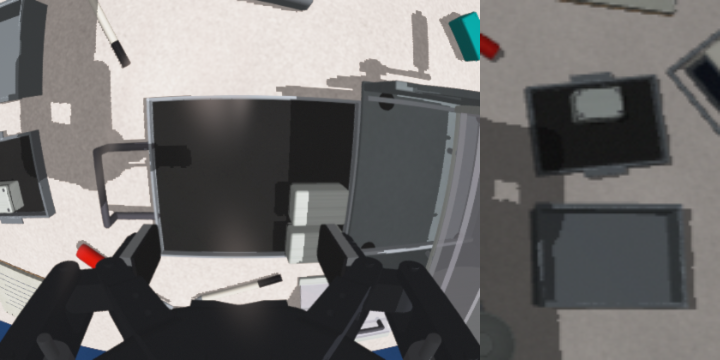

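A rests in the carrier; B and C are still side by side at (318,205) and (312,242) in the reduced view.

```bash
python3 - <<'E'
from h import *
s=sense();c=capture('wrist')
k=560/480
for n,P in {'B':[(295,193),(347,193),(345,225),(294,225)],'C':[(291,233),(290,262)]}.items():
  print(n,[onz(c,(x*k,y*k),49,s)[:2].round(0).tolist() for x,y in P])
E
```

```text
B [[617.0, 59.0], [618.0, 121.0], [658.0, 124.0], [656.0, 60.0]]
C [[666.0, 57.0], [707.0, 59.0]]
```

>>> {"fn": "drive_tool", "kwargs": {
  "commands": "0.1 0.2 -0.1 0 0 0 100;0.15 0.25 -0.2 0 0 0 100;0.15 0.25 -0.2 0 0 0 100;0.05 0.24 -0.2 0 0 0 100;0 0 -0.2 0 0 0 100;0 0 0 0 0 0 100"
}}

```text
time_s: 27.42
eef_pos: [631.5, 90.7, 116.1]
ee_rot: [-0.004, 0.002, 1.0, 0.0]
force: [-1.7, 0.1, -1.2]
grip_width: 0.999
grip_force: 0.0
```

>>> {"fn": "drive_tool", "kwargs": {
  "commands": "0 0 -0.25 0 0 0 100;0 0 -0.25 0 0 0 100;0 0 -0.17 0 0 0 100;0 0 -0.12 0 0 0 100;0 0 0 0 0 0 100;0 0 0 0 0 0 50;0 0 0 0 0 0 50;0 0 0 0 0 0 50;0 0 0 0 0 0 50;0 0 0 0 0 0 50;0 0 0 0 0 0 50;0 0 0 0 0 0 50;0 0 0.15 0 0 0 50;0 0 0.3 0 0 0 50;0 -0.1 0.3 0 0 0 50;0 -0.25 0.15 0 0 0 50;0 -0.3 0 0 0 0 50;0 -0.3 0 0 0 0 50;0 0 0 0 0 0 50"
}}

```text
time_s: 29.0
eef_pos: [633.1, -9.2, 132.4]
ee_rot: [0.001, 0.004, 1.0, -0.001]
force: [-0.8, -0.9, -3.0]
grip_width: 0.753
grip_force: 78.8
```

>>> {"fn": "drive_tool", "kwargs": {
  "commands": "0 0 0 0.15 0 0 50;0 0 0 0.15 0 0 50;0 0 0 0.15 0 0 50;0 0 0 0.15 0 0 50;0 0 0 0.15 0 0 50;0 0 0 0 0 0 50;0 0 0 0 0 0 50;0 0 0 0 0 0 50;0 0 0 0 0 0 50;0 0 0 -0.15 0 0 50;0 0 0 -0.15 0 0 50;0 0 0 -0.15 0 0 50;0 0 0 -0.15 0 0 50;0 0 0 -0.15 0 0 50;0 0 0 0 0 0 50;0 0 0 0 0 0 50;0 0 0 0 0 0 50;0 0 0 0 0 0 50;0 0 0 0 0 0 50"
}}

```text
time_s: 30.58
eef_pos: [633.0, -5.2, 131.3]
ee_rot: [-0.0, 0.003, 1.0, 0.001]
force: [0.2, -0.3, -3.6]
grip_width: 0.75
grip_force: 79.6
```

```bash
sed -i 's/range(15)/range(8)/' m.py; python3 m.py
```

```text
30.9833 [633.   -4.2 131.5] 0.7538781652598551 F [ 0.31  0.14 -3.23] T [ 0.0207 -0.0064  0.0077] sd [0.0335 0.0204 0.0172] tau [-0.012  -0.0049 -0.0064]
```

>>> {"fn": "drive_tool", "kwargs": {
  "commands": "0 0 0 -0.15 0 0 50;0 0 0 -0.15 0 0 50;0 0 0 -0.15 0 0 50;0 0 0 -0.15 0 0 50;0 0 0 -0.15 0 0 50;0 0 0 0 0 0 50;0 0 0 0 0 0 50;0 0 0 0 0 0 50;0 0 0 0 0 0 50;0 0 0 0.15 0 0 50;0 0 0 0.15 0 0 50;0 0 0 0.15 0 0 50;0 0 0 0.15 0 0 50;0 0 0 0.15 0 0 50;0 0 0 0 0 0 50;0 0 0 0 0 0 50;0 0 0 0 0 0 50;0 0 0 0 0 0 50;0 0 0 0 0 0 50"
}}

```text
time_s: 32.57
eef_pos: [632.9, -3.2, 131.3]
ee_rot: [-0.0, 0.001, 1.0, -0.001]
force: [0.3, 0.2, -3.6]
grip_width: 0.746
grip_force: 80.5
```

```bash
python3 m.py
```

```text
32.9667 [633.   -4.1 131.4] 0.7565534648451147 F [-0.06  0.14 -3.19] T [-0.0006  0.0149 -0.0131] sd [0.0316 0.0256 0.035 ] tau [0.0132 0.0009 0.0065]
```

```bash
sed -i 's/range(8)/range(14)/' m.py; python3 m.py
```

```text
33.6667 [633.   -4.2 131.5] 0.7510323260251295 F [ 0.05  0.07 -3.15] T [-0.0234  0.0001  0.0146] sd [0.0365 0.0199 0.0358] tau [0.0234 0.0014 0.0005]
```

>>> {"fn": "drive_tool", "kwargs": {
  "commands": "0 0 0 0.15 0 0 50;0 0 0 0.15 0 0 50;0 0 0 0.15 0 0 50;0 0 0 0.15 0 0 50;0 0 0 0.15 0 0 50;0 0 0 0 0 0 50;0 0 0 0 0 0 50;0 0 0 0 0 0 50;0 0 0 0 0 0 50;0 0 0 -0.15 0 0 50;0 0 0 -0.15 0 0 50;0 0 0 -0.15 0 0 50;0 0 0 -0.15 0 0 50;0 0 0 -0.15 0 0 50;0 0 0 0 0 0 50;0 0 0 0 0 0 50;0 0 0 0 0 0 50;0 0 0 0 0 0 50;0 0 0 0 0 0 50"
}}

```text
time_s: 35.25
eef_pos: [633.0, -5.2, 131.3]
ee_rot: [-0.0, 0.003, 1.0, 0.001]
force: [-0.3, -0.4, -2.9]
grip_width: 0.753
grip_force: 81.2
```

```bash
python3 m.py
```

```text
35.95 [633.   -4.2 131.5] 0.7512968774021439 F [ 0.12  0.19 -3.34] T [ 0.0348  0.0047 -0.0023] sd [0.0367 0.0299 0.027 ] tau [-0.0162 -0.0062 -0.0041]
```

```bash
cat > m.py <<'E'
from h import *
L=[];c=capture('top');t0=sense()['time_s']
for i in range(30):
    boxes_of(c,'tray_handle');s=sense();L.append(np.r_[s['force'],s['wrist_torque'],s['tau'][3:]])
L=np.array(L);print(t0,s['time_s'],s['eef_pos'].round(1),s['grip_width'].round(3),'F',L[:,:3].mean(0).round(2),'T',L[:,3:6].mean(0).round(4),'se',(L[:,3:6].std(0)/30**.5).round(4),'tau',L[:,6:].mean(0).round(4),(L[:,6:].std(0)/30**.5).round(4))
E
python3 m.py
```

```text
Traceback (most recent call last):
  File "m.py", line 5, in <module>
    L=np.array(L);print(t0,s['time_s'],s['eef_pos'].round(1),s['grip_width'].round(3),'F',L[:,:3].mean(0).round(2),'T',L[:,3:6].mean(0).round(4),'se',(L[:,3:6].std(0)/30**.5).round(4),'tau',L[:,6:].mean(0).round(4),(L[:,6:].std(0)/30**.5).round(4))
                                                             ^^^^^^^^^^^^^^^^^^^^^
AttributeError: 'float' object has no attribute 'round'
```

>>> {"fn": "drive_tool", "kwargs": {
  "commands": "0 0 0 -0.15 0 0 50;0 0 0 -0.15 0 0 50;0 0 0 -0.15 0 0 50;0 0 0 -0.15 0 0 50;0 0 0 -0.15 0 0 50;0 0 0 0 0 0 50;0 0 0 0 0 0 50;0 0 0 0 0 0 50;0 0 0 0 0 0 50;0 0 0 0.15 0 0 50;0 0 0 0.15 0 0 50;0 0 0 0.15 0 0 50;0 0 0 0.15 0 0 50;0 0 0 0.15 0 0 50;0 0 0 0 0 0 50;0 0 0 0 0 0 50;0 0 0 0 0 0 50;0 0 0 0 0 0 50;0 0 0 0 0 0 50"
}}

```text
time_s: 39.08
eef_pos: [633.0, -3.2, 131.4]
ee_rot: [-0.0, 0.001, 1.0, -0.001]
force: [-0.1, -0.2, -3.9]
grip_width: 0.752
grip_force: 81.8
```

```bash
python3 m.py
```

```text
Traceback (most recent call last):
  File "m.py", line 5, in <module>
    L=np.array(L);print(t0,s['time_s'],s['eef_pos'].round(1),s['grip_width'].round(3),'F',L[:,:3].mean(0).round(2),'T',L[:,3:6].mean(0).round(4),'se',(L[:,3:6].std(0)/30**.5).round(4),'tau',L[:,6:].mean(0).round(4),(L[:,6:].std(0)/30**.5).round(4))
                                                             ^^^^^^^^^^^^^^^^^^^^^
AttributeError: 'float' object has no attribute 'round'
```

Boxes_of advances time; fix and repeat.

```bash
sed -i "s/s\['grip_width'\].round(3)/round(s['grip_width'],3)/" m.py; python3 m.py
```

```text
40.6833 42.1833 [633.   -4.2 131.5] 0.752 F [-0.11  0.02 -3.35] T [-0.0303  0.0018  0.007 ] se [0.0041 0.0075 0.0043] tau [ 0.0237  0.0015 -0.    ] [0. 0. 0.]
```

>>> {"fn": "drive_tool", "kwargs": {
  "commands": "0 0 0 0.15 0 0 50;0 0 0 0.15 0 0 50;0 0 0 0.15 0 0 50;0 0 0 0.15 0 0 50;0 0 0 0.15 0 0 50;0 0 0 0 0 0 50;0 0 0 0 0 0 50;0 0 0 0 0 0 50;0 0 0 0 0 0 50;0 0 0 -0.15 0 0 50;0 0 0 -0.15 0 0 50;0 0 0 -0.15 0 0 50;0 0 0 -0.15 0 0 50;0 0 0 -0.15 0 0 50;0 0 0 0 0 0 50;0 0 0 0 0 0 50;0 0 0 0 0 0 50;0 0 0 0 0 0 50;0 0 0 0 0 0 50"
}}

```text
time_s: 43.77
eef_pos: [633.0, -5.2, 131.3]
ee_rot: [-0.0, 0.003, 1.0, 0.001]
force: [0.2, 0.7, -2.9]
grip_width: 0.753
grip_force: 82.3
```

```bash
python3 m.py
```

```text
43.8167 45.3167 [633.1  -4.2 131.5] 0.748 F [ 0.06 -0.05 -3.38] T [ 0.0302  0.0214 -0.0031] se [0.0071 0.0061 0.0048] tau [-0.0203 -0.0073 -0.0015] [0.0008 0.0002 0.0005]
```

B's torque swings by 0.06 Nm: loose → scrap bin (far half, ~(449,-380)).

>>> {"fn": "drive_tool", "kwargs": {
  "commands": "-0.1 -0.16 0.1 0 0 0 50;-0.16 -0.3 0.1 0 0 0 50;-0.16 -0.33 0 0 0 0 50;-0.16 -0.33 0 0 0 0 50;-0.16 -0.33 0 0 0 0 50;-0.16 -0.33 0 0 0 0 50;-0.16 -0.33 0 0 0 0 50;-0.16 -0.33 0 0 0 0 50;-0.16 -0.33 0 0 0 0 50;-0.16 -0.33 0 0 0 0 50;-0.16 -0.33 0 0 0 0 50;-0.14 -0.23 0 0 0 0 50;-0.06 -0.1 0 0 0 0 50;0 0 0 0 0 0 50;0 0 0 0 0 0 50;0 0 0 0 0 0 50"
}}

```text
time_s: 46.65
eef_pos: [443.7, -379.1, 151.5]
ee_rot: [0.0, 0.001, 1.0, 0.0]
force: [1.0, 0.6, -3.4]
grip_width: 0.752
grip_force: 82.4
```

```bash
python3 - <<'E'
from h import *
s=sense();print(s['time_s'],s['eef_pos'],s['ee_rot'],s['grip_width'],s['grip_force'])
c=capture('wrist');cv2.imwrite('pics/w6.png',c['pixels'])
E
```

```text
46.65 [ 443.69594603 -379.05631179  151.48236086] [5.17212082e-05 1.26865632e-03 9.99999160e-01 2.59865339e-04] 0.7517190475994626 82.43214011192322
```

View pics/w6.png

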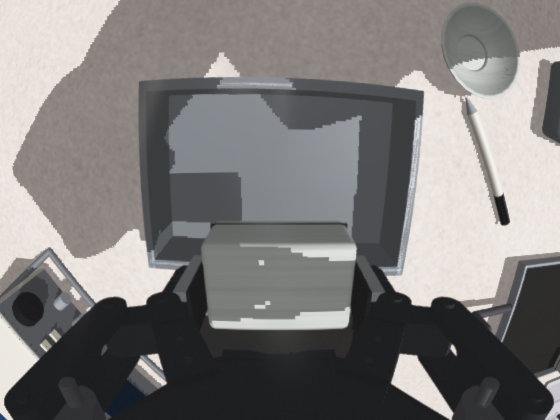

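The bin's rim corners are at (138,83), (423,92), (400,273), (150,268), with box B held square above its far half.

```bash
python3 - <<'E'
from h import *
s=sense();c=capture('wrist')
P=np.array([onz(c,uv,55,s)[:2] for uv in [(138,83),(423,92),(400,273),(150,268)]]);print(P.round(1),P.mean(0))
E
```

```text
[[ 344.  -478.6]
 [ 350.6 -274.6]
 [ 491.5 -280.8]
 [ 486.8 -481.8]] [ 418.23023658 -378.9724726 ]
```

>>> {"fn": "drive_tool", "kwargs": {
  "commands": "0.03 0 -0.25 0 0 0 50;0 0 -0.3 0 0 0 50;0 0 -0.3 0 0 0 50;0 0 -0.2 0 0 0 50;0 0 -0.12 0 0 0 50;0 0 0 0 0 0 50;0 0 0 0 0 0 50;0 0 0 0 0 0 80;0 0 0 0 0 0 100;0 0 0 0 0 0 100;0 0 0 0 0 0 100;0 0 0.2 0 0 0 100;0 0 0.3 0 0 0 100;0 0 0.3 0 0 0 100;0 0 0.3 0 0 0 100;0.1 0.2 0.3 0 0 0 100;0.16 0.33 0.3 0 0 0 100;0.16 0.33 0 0 0 0 100;0.16 0.33 0 0 0 0 100;0.16 0.33 0 0 0 0 100"
}}

```text
time_s: 48.42
eef_pos: [518.6, -230.8, 201.7]
ee_rot: [0.001, 0.002, 1.0, -0.0]
force: [-0.1, -0.4, -0.5]
grip_width: 1.001
grip_force: 0.0
```

>>> {"fn": "drive_tool", "kwargs": {
  "commands": "0.16 0.33 0 0 0 0 100;0.16 0.33 0 0 0 0 100;0.16 0.33 0 0 0 0 100;0.16 0.33 0 0 0 0 100;0.16 0.33 0 0 0 0 100;0.16 0.33 0 0 0 0 100;0.1 0.33 0 0 0 0 100;0 0 0 0 0 0 100;0 0 0 0 0 0 100"
}}

```text
time_s: 49.17
eef_pos: [624.3, 0.4, 200.8]
ee_rot: [0.0, 0.0, 1.0, -0.0]
force: [0.2, -0.7, 0.3]
grip_width: 1.001
grip_force: 0.0
```

```bash
python3 - <<'E'
from h import *
s=sense();print(s['time_s'],s['eef_pos'],s['ee_rot'],s['grip_width'])
c=capture('wrist');t=capture('top')
cv2.imwrite('pics/w7.png',np.hstack([c['pixels'],cv2.resize(t['pixels'][160:300,355:435],(240,420))]))
for b in boxes_of(c,'box_a_c'):print(b,onz(c,b['position'],49,s).round(1))
E
```

```text
49.1667 [6.24283278e+02 3.64128167e-01 2.00814629e+02] [ 4.43745925e-05  4.34043870e-04  9.99999902e-01 -7.51306395e-05] 1.0008963309424477
```

View pics/w7.png

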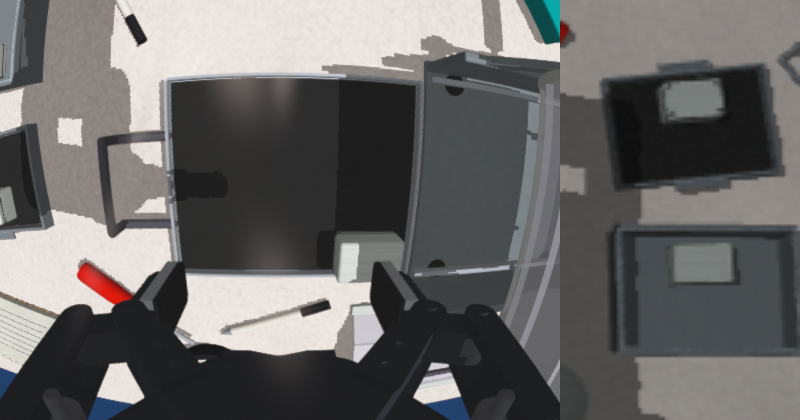

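Both placed boxes lie in their bins; C remains in the tray, its top spanning (340,242)–(404,282).

```bash
python3 - <<'E'
from h import *
s=sense();c=capture('wrist')
print([onz(c,uv,49,s)[:2].round(0).tolist() for uv in [(340,242),(404,243),(402,280),(338,281)]])
E
```

```text
[[666.0, 55.0], [668.0, 120.0], [709.0, 123.0], [707.0, 56.0]]
```

>>> {"fn": "drive_tool", "kwargs": {
  "commands": "0.15 0.2 -0.1 0 0 0 100;0.2 0.25 -0.2 0 0 0 100;0.2 0.25 -0.2 0 0 0 100;0.06 0.19 -0.2 0 0 0 100;0 0 -0.25 0 0 0 100;0 0 -0.25 0 0 0 100;0 0 -0.22 0 0 0 100;0 0 -0.17 0 0 0 100;0 0 0 0 0 0 100;0 0 0 0 0 0 50;0 0 0 0 0 0 50;0 0 0 0 0 0 50;0 0 0 0 0 0 50;0 0 0 0 0 0 50;0 0 0 0 0 0 50;0 0 0 0 0 0 50;0 0 0.15 0 0 0 50;0 -0.05 0.25 0 0 0 50;0 -0.15 0.25 0 0 0 50;0 -0.3 0.25 0 0 0 50"
}}

```text
time_s: 51.03
eef_pos: [684.6, 39.9, 133.0]
ee_rot: [-0.0, 0.0, 1.0, 0.0]
force: [0.5, -0.1, -4.5]
grip_width: 0.754
grip_force: 78.6
```

>>> {"fn": "drive_tool", "kwargs": {
  "commands": "-0.2 -0.3 0 0 0 0 50;-0.2 -0.2 0 0 0 0 50;-0.1 0 0 0.15 0 0 50;0 0 0 0.15 0 0 50;0 0 0 0.15 0 0 50;0 0 0 0.15 0 0 50;0 0 0 0.15 0 0 50;0 0 0 0 0 0 50;0 0 0 0 0 0 50;0 0 0 0 0 0 50;0 0 0 -0.15 0 0 50;0 0 0 -0.15 0 0 50;0 0 0 -0.15 0 0 50;0 0 0 -0.15 0 0 50;0 0 0 -0.15 0 0 50;0 0 0 0 0 0 50;0 0 0 0 0 0 50;0 0 0 0 0 0 50;0 0 0 0 0 0 50;0 0 0 0 0 0 50"
}}

```text
time_s: 52.7
eef_pos: [635.1, -13.1, 131.7]
ee_rot: [-0.0, 0.003, 1.0, 0.001]
force: [0.4, -0.7, -3.3]
grip_width: 0.753
grip_force: 79.1
```

```bash
python3 m.py
```

```text
52.75 54.25 [635.1 -12.2 131.9] 0.753 F [ 0.16 -0.   -3.21] T [0.0158 0.0176 0.0058] se [0.0047 0.0061 0.0041] tau [-0.0193 -0.0113 -0.0014] [0.0008 0.0002 0.0004]
```

>>> {"fn": "drive_tool", "kwargs": {
  "commands": "0 0 0 -0.15 0 0 50;0 0 0 -0.15 0 0 50;0 0 0 -0.15 0 0 50;0 0 0 -0.15 0 0 50;0 0 0 -0.15 0 0 50;0 0 0 0 0 0 50;0 0 0 0 0 0 50;0 0 0 0 0 0 50;0 0 0 0 0 0 50;0 0 0 0.15 0 0 50;0 0 0 0.15 0 0 50;0 0 0 0.15 0 0 50;0 0 0 0.15 0 0 50;0 0 0 0.15 0 0 50;0 0 0 0 0 0 50;0 0 0 0 0 0 50;0 0 0 0 0 0 50;0 0 0 0 0 0 50;0 0 0 0 0 0 50"
}}

```text
time_s: 55.83
eef_pos: [635.0, -11.2, 131.7]
ee_rot: [-0.0, 0.001, 1.0, -0.001]
force: [0.8, -0.3, -3.4]
grip_width: 0.75
grip_force: 80.1
```

```bash
python3 m.py
```

```text
55.8833 57.3833 [635.1 -12.2 131.9] 0.754 F [-0.12 -0.   -3.28] T [-0.0236  0.0171  0.0071] se [0.0058 0.0056 0.0052] tau [ 0.0223 -0.0021  0.0015] [0.0008 0.0001 0.0005]
```

C's torque swings too (0.04 Nm, joint-4 torque as for B): loose → scrap bin, near half.

>>> {"fn": "drive_tool", "kwargs": {
  "commands": "-0.1 -0.15 0.1 0 0 0 50;-0.2 -0.29 0.1 0 0 0 50;-0.2 -0.3 0 0 0 0 50;-0.2 -0.3 0 0 0 0 50;-0.2 -0.3 0 0 0 0 50;-0.2 -0.3 0 0 0 0 50;-0.2 -0.3 0 0 0 0 50;-0.2 -0.3 0 0 0 0 50;-0.2 -0.3 0 0 0 0 50;-0.2 -0.3 0 0 0 0 50;-0.2 -0.3 0 0 0 0 50;-0.2 -0.3 0 0 0 0 50;-0.12 -0.17 0 0 0 0 50;-0.05 -0.06 0 0 0 0 50;0 0 0 0 0 0 50;0 0 0 0 0 0 50"
}}

```text
time_s: 58.72
eef_pos: [388.5, -378.6, 151.9]
ee_rot: [0.0, 0.002, 1.0, 0.0]
force: [0.0, -0.1, -3.7]
grip_width: 0.755
grip_force: 80.1
```

>>> {"fn": "drive_tool", "kwargs": {
  "commands": "0 0 -0.25 0 0 0 50;0 0 -0.3 0 0 0 50;0 0 -0.3 0 0 0 50;0 0 -0.2 0 0 0 50;0 0 -0.12 0 0 0 50;0 0 0 0 0 0 50;0 0 0 0 0 0 50;0 0 0 0 0 0 80;0 0 0 0 0 0 100;0 0 0 0 0 0 100;0 0 0 0 0 0 100;0 0 0.2 0 0 0 100;0 0 0.3 0 0 0 100;0 0 0.3 0 0 0 100;0 0 0.3 0 0 0 100;0.25 0.2 0.1 0 0 0 100;0.3 0.25 0 0 0 0 100;0.3 0.25 0 0 0 0 100;0.3 0.25 0 0 0 0 100;0.3 0.25 0 0 0 0 100"
}}

```text
time_s: 60.38
eef_pos: [534.4, -257.8, 155.3]
ee_rot: [0.0, 0.002, 1.0, -0.0]
force: [-0.5, -1.9, -0.1]
grip_width: 1.001
grip_force: 0.0
```

>>> {"fn": "drive_tool", "kwargs": {
  "commands": "0.3 0.25 0 0 0 0 100;0.28 0.25 0 0 0 0 100;0.2 0.25 0 0 0 0 100;0.04 0.2 0 0 0 0 100;0 0 0 0 0 0 100;0 0 0 0 0 0 100"
}}

```text
time_s: 60.88
eef_pos: [615.3, -163.3, 154.8]
ee_rot: [-0.0, 0.001, 1.0, -0.0]
force: [0.1, -0.0, 0.2]
grip_width: 1.0
grip_force: 0.0
```

```bash
python3 - <<'E'
from h import *
s=sense();print(s['time_s'],s['eef_pos'],s['ee_rot'],s['grip_width'])
c=capture('wrist');t=capture('top')
cv2.imwrite('pics/w8.png',np.hstack([c['pixels'],cv2.resize(t['pixels'][160:300,355:435],(240,420))]))
E
```

```text
60.8833 [ 615.28167086 -163.34493453  154.83673389] [-3.42537942e-05  9.25508063e-04  9.99999569e-01 -7.19906927e-05] 0.9998361031867921
```

View pics/w8.png

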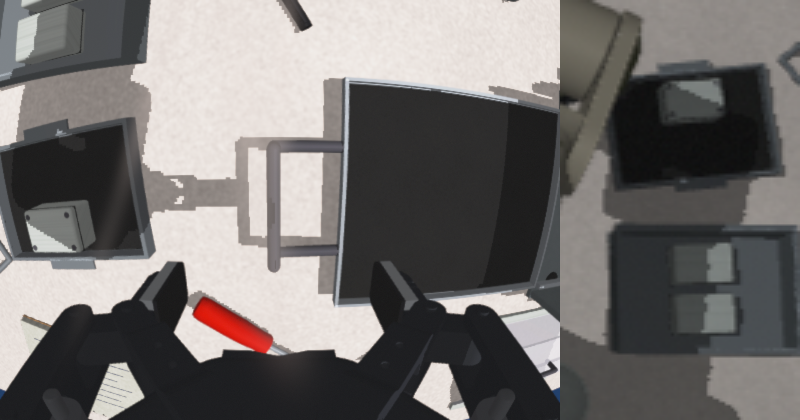

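The bins hold one (carrier) and two (scrap) boxes, the tray is empty, its handle at column 274 between the fingers.

>>> {"fn": "drive_tool", "kwargs": {
  "commands": "0 -0.01 -0.25 0 0 0 100;0 0 -0.3 0 0 0 100;0 0 -0.25 0 0 0 100;0 0 -0.15 0 0 0 100;0 0 -0.08 0 0 0 100;0 0 0 0 0 0 60;0 0 0 0 0 0 0;0 0 0 0 0 0 0;0 0 0 0 0 0 0;0 0 0 0 0 0 0;0 0 0 0 0 0 0;0 0 0 0 0 0 0;0 0 0 0 0 0 0;0 0 0 0 0 0 0",
  "force": 60
}}

```text
time_s: 62.15
eef_pos: [615.4, -165.5, 52.7]
ee_rot: [0.0, 0.002, 1.0, -0.0]
force: [-2.1, -1.9, 5.6]
grip_width: 0.093
grip_force: 58.6
```

>>> {"fn": "drive_tool", "kwargs": {
  "commands": "0 0.06 0 0 0 0 0;0 0.12 0 0 0 0 0;0 0.19 0 0 0 0 0;0 0.19 0 0 0 0 0;0 0.19 0 0 0 0 0;0 0.19 0 0 0 0 0;0 0.19 0 0 0 0 0;0 0.19 0 0 0 0 0;0 0.19 0 0 0 0 0;0 0.19 0 0 0 0 0;0 0.19 0 0 0 0 0;0 0.19 0 0 0 0 0;0 0.19 0 0 0 0 0;0 0.19 0 0 0 0 0;0 0.12 0 0 0 0 0;0 0.06 0 0 0 0 0;0 0 0 0 0 0 0;0 0 0 0 0 0 0"
}}

```text
time_s: 63.65
eef_pos: [615.8, 99.7, 52.7]
ee_rot: [0.001, 0.002, 1.0, 0.0]
force: [2.8, 2.4, 7.3]
grip_width: 0.092
grip_force: 59.7
```

>>> {"fn": "drive_tool", "kwargs": {
  "commands": "0 0.02 0 0 0 0 0;0 0 0 0 0 0 0;0 0 0 0 0 0 60;0 0 0 0 0 0 100;0 0 0 0 0 0 100;0 0 0 0 0 0 100;0 0 0.2 0 0 0 100;-0.1 0 0.35 0 0 0 100;-0.25 0 0.35 0 0 0 100;-0.28 0 0.35 0 0 0 100;-0.28 0 0.35 0 0 0 100;-0.28 0 0.35 0 0 0 100;-0.28 0 0.35 0 0 0 100;-0.28 0 0.35 0 0 0 100;-0.28 0 0.35 0 0 0 100"
}}

```text
time_s: 64.9
eef_pos: [422.9, 100.9, 337.3]
ee_rot: [-0.0, 0.002, 1.0, 0.0]
force: [0.9, 0.1, -0.1]
grip_width: 1.004
grip_force: 0.0
```

>>> {"fn": "drive_tool", "kwargs": {
  "commands": "0 0.2 0 0 0 0 100;0 0.3 0 0 0 0 100;0 0.34 0 0 0 0 100;0 0.34 0 0 0 0 100;0 0.34 0 0 0 0 100;0 0.34 0 0 0 0 100;0 0.34 0 0 0 0 100;0 0.3 0 0 0 0 100;0 0.2 0 0 0 0 100;0 0 -0.2 0 0 0 100;0 0 0 0 0 0 100;0 0 0 0 0 0 100"
}}

```text
time_s: 65.9
eef_pos: [424.4, 370.6, 315.3]
ee_rot: [-0.001, 0.002, 1.0, -0.001]
force: [-0.6, -0.2, 0.3]
grip_width: 0.999
grip_force: 0.0
```

```bash
python3 - <<'E'
from h import *
s=sense();print(s['time_s'],s['eef_pos'],s['ee_rot'],s['grip_width'])
c=capture('wrist');cv2.imwrite('pics/w9.png',c['pixels'])
print(proj(c,[420,371,200],s),proj(c,[383,371,200],s),proj(c,[461,371,200],s))
g=cv2.cvtColor(c['pixels'],cv2.COLOR_BGR2GRAY)
for r in (165,185,205,225): print(r,np.where(g[r,200:400]<70)[0][[0,-1]]+200 if (g[r,200:400]<70).any() else None)
E
```

```text
65.9 [424.35048582 370.55156542 315.27148218] [-1.13793071e-03  1.73356212e-03  9.99997627e-01 -6.68369677e-04] 0.9986842822071915
[278.73452756 204.75688504] [278.58779696 156.72980755] [278.87956389 253.84515308]
165 [290 294]
185 [289 295]
205 [287 294]
225 [200 316]
```

>>> {"fn": "drive_tool", "kwargs": {
  "commands": "-0.11 0.01 -0.2 0 0 0 100;0 0 -0.25 0 0 0 100;0 0 -0.25 0 0 0 100;0 0 -0.2 0 0 0 100;0 0 -0.15 0 0 0 100;0 0 -0.11 0 0 0 100;0 0 0 0 0 0 100;0 0 0 0 0 0 15;0 0 0 0 0 0 15;0 0 0 0 0 0 15;0 0 0 0 0 0 15;0 0 0 0 0 0 15;0 0 0 0 0 0 15;0 0 0 0 0 0 15;0 0 0 0 0 0 15",
  "force": 60
}}

```text
time_s: 67.2
eef_pos: [413.9, 370.5, 200.1]
ee_rot: [-0.0, 0.002, 1.0, -0.002]
force: [0.7, -9.0, 2.7]
grip_width: 0.276
grip_force: 58.5
```

>>> {"fn": "drive_tool", "kwargs": {
  "commands": "0 -0.005 0.094 0 0 0 15;0 -0.015 0.093 0 0 0 15;0 -0.024 0.091 0 0 0 15;0 -0.034 0.088 0 0 0 15;0 -0.043 0.084 0 0 0 15;0 -0.051 0.079 0 0 0 15;0 -0.059 0.073 0 0 0 15;0 -0.067 0.067 0 0 0 15;0 -0.073 0.059 0 0 0 15;0 -0.079 0.051 0 0 0 15;0 -0.084 0.043 0 0 0 15;0 -0.088 0.034 0 0 0 15;0 -0.091 0.024 0 0 0 15;0 -0.093 0.015 0 0 0 15;0 -0.094 0.005 0 0 0 15;0 0 0 0 0 0 15"
}}

```text
time_s: 68.53
eef_pos: [411.5, 278.4, 278.5]
ee_rot: [-0.01, 0.003, 1.0, -0.005]
force: [13.7, -2.5, -74.5]
grip_width: 0.278
grip_force: 63.5
```

>>> {"fn": "drive_tool", "kwargs": {
  "commands": "0 -0.094 -0.005 0 0 0 15;0 -0.093 -0.015 0 0 0 15;0 -0.091 -0.024 0 0 0 15;0 -0.088 -0.034 0 0 0 15;0 -0.084 -0.043 0 0 0 15;0 -0.079 -0.051 0 0 0 15;0 -0.073 -0.059 0 0 0 15;0 -0.067 -0.067 0 0 0 15;0 -0.059 -0.073 0 0 0 15;0 -0.051 -0.079 0 0 0 15;0 -0.043 -0.084 0 0 0 15;0 -0.034 -0.088 0 0 0 15;0 -0.024 -0.091 0 0 0 15;0 -0.015 -0.093 0 0 0 15;0 -0.005 -0.094 0 0 0 15;0 0 0 0 0 0 15;0 0 0 0 0 0 15;0 0 0 0 0 0 15"
}}

```text
time_s: 70.03
eef_pos: [411.5, 192.3, 198.7]
ee_rot: [-0.003, 0.002, 1.0, 0.0]
force: [-7.6, 4.4, -5.4]
grip_width: 0.276
grip_force: 69.4
```

>>> {"fn": "drive_tool", "kwargs": {
  "commands": "0 0 0 0 0 0 60;0 0 0 0 0 0 100;0 0 0 0 0 0 100;0 0 0 0 0 0 100;0 0 0.2 0 0 0 100;0 0 0.35 0 0 0 100;0 0 0.35 0 0 0 100;0 0 0.35 0 0 0 100;0 -0.2 0.1 0 0 0 100;0 -0.34 0 0 0 0 100;0 -0.34 0 0 0 0 100;0 -0.34 0 0 0 0 100;0 -0.34 0 0 0 0 100;0 -0.34 0 0 0 0 100;0 -0.2 0 0 0 0 100;0 0 0 0 0 0 100;0 0 0 0 0 0 100"
}}

```text
time_s: 71.45
eef_pos: [413.8, -18.9, 335.1]
ee_rot: [0.0, 0.003, 1.0, -0.0]
force: [0.6, -0.4, 0.5]
grip_width: 1.004
grip_force: 0.0
```

```bash
python3 - <<'E'
from h import *
s=sense();print(s['time_s'],s['eef_pos'],s['force'])
t=capture('top');a=capture('scene')
cv2.imwrite('pics/f.png',np.hstack([cv2.resize(t['pixels'][130:300,150:450],(530,300)),np.zeros((300,0,3),np.uint8),cv2.resize(a['pixels'][170:350,240:400],(267,300))]))
o=cv2.imread('pics/top0.png')
print('drum region diff',np.abs(o[140:250,155:270].astype(int)-t['pixels'][140:250,155:270]).mean())
E
```

```text
71.45 [413.76356351 -18.86770734 335.14263177] [ 0.55918092 -0.37656766  0.49140328]
drum region diff 7.4919104084321475
```

View pics/f.png

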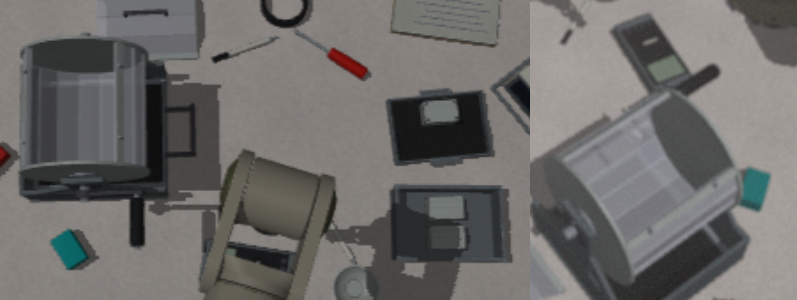

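```bash
python3 - <<'E'
from h import *
t=capture('top')['pixels'];o=cv2.imread('pics/top0.png')
cv2.imwrite('pics/t_end.png',t)
for n,r in (('lips',slice(165,225)),):
  for im in (o,t):
    p=cv2.cvtColor(im[r,155:250],cv2.COLOR_BGR2GRAY).mean(0).round().astype(int);print(p.tolist())
for n,(r0,r1,c0,c1) in {'rlip':(168,215,212,232),'llip':(160,215,158,175),'grip':(244,270,220,238),'right':(150,240,200,275)}.items():
    q=t[r0:r1,c0:c1]; res=cv2.matchTemplate(o[r0-6:r1+6,c0-12:c1+12],q,cv2.TM_CCOEFF_NORMED);_,m,_,l=cv2.minMaxLoc(res);print(n,m,'now-then shift',12-l[0],6-l[1])
E
```

```text
[120, 123, 126, 128, 129, 131, 110, 90, 118, 124, 113, 114, 112, 94, 86, 79, 66, 58, 56, 56, 56, 56, 73, 77, 76, 78, 78, 78, 78, 78, 78, 77, 78, 77, 91, 93, 82, 72, 71, 73, 74, 74, 74, 74, 74, 73, 79, 79, 78, 101, 107, 107, 107, 106, 99, 99, 87, 82, 100, 101, 100, 100, 100, 100, 114, 121, 94, 74, 70, 73, 83, 86, 90, 98, 91, 81, 79, 71, 42, 21, 21, 21, 22, 22, 22, 22, 27, 47, 49, 57, 72, 76, 78, 78, 78]
[118, 121, 123, 125, 126, 129, 109, 106, 108, 103, 93, 88, 75, 59, 56, 58, 65, 77, 68, 64, 64, 64, 64, 64, 64, 65, 65, 79, 83, 84, 83, 83, 84, 83, 83, 83, 83, 83, 83, 92, 96, 95, 95, 95, 95, 94, 95, 93, 93, 93, 92, 102, 104, 102, 101, 101, 101, 101, 101, 112, 111, 90, 82, 79, 79, 90, 93, 93, 93, 98, 104, 93, 81, 78, 79, 86, 87, 57, 26, 20, 20, 21, 21, 22, 22, 22, 26, 46, 48, 56, 71, 74, 76, 76, 76]
rlip 0.6941608190536499 now-then shift -5 1
llip 0.8754127621650696 now-then shift -5 -2
grip 0.9753248691558838 now-then shift -1 0
right 0.9075559377670288 now-then shift 0 0
```

```bash
python3 - <<'E'
from h import *
c=capture('top')
for th in (0,.1,.2):
  print(th,[proj(c,[615,281+103*np.sin(a+th),200+103*np.cos(a+th)])[0].round(1)-155 for a in (-np.pi/4,np.pi/4)])
s=sense();w=capture('wrist');g=w['pixels'];cv2.imwrite('pics/w10.png',g)
print(s['eef_pos'])
E
```

```text
0 [np.float64(63.69999999999999), np.float64(13.400000000000006)]
0.1 [np.float64(60.80000000000001), np.float64(11.599999999999994)]
0.2 [np.float64(57.599999999999994), np.float64(10.199999999999989)]
[413.74663865 -17.34902819 335.08705533]
```

The drum stands about 0.17 rad short of straight up (lips shifted 5 px); the grip slipped in the pads. I regrip the crank ~15 mm higher and lower it.

>>> {"fn": "drive_tool", "kwargs": {
  "commands": "0 0.2 0 0 0 0 100;0 0.34 0 0 0 0 100;0 0.34 0 0 0 0 100;0 0.34 0 0 0 0 100;0 0.34 0 0 0 0 100;0 0.34 0 0 0 0 100;0 0.2 0 0 0 0 100;0 0 -0.3 0 0 0 100;0 0 -0.3 0 0 0 100;0 0 -0.3 0 0 0 100;0 0 -0.2 0 0 0 100;0 0 -0.11 0 0 0 100;0 0 0 0 0 0 15;0 0 0 0 0 0 15;0 0 0 0 0 0 15;0 0 0 0 0 0 15;0 0 0 0 0 0 15;0 0 0 0 0 0 15;0 0 0 0 0 0 15;0 0 0 0 0 0 15",
  "force": 80
}}

```text
time_s: 73.37
eef_pos: [414.0, 192.2, 214.5]
ee_rot: [0.001, 0.002, 1.0, 0.001]
force: [0.3, 5.2, 2.5]
grip_width: 0.264
grip_force: 78.3
```

>>> {"fn": "drive_tool", "kwargs": {
  "commands": "0 -0.005 -0.04 0 0 0 15;0 0 -0.04 0 0 0 15;0 0 -0.04 0 0 0 15;0 0 -0.03 0 0 0 15;0 0 0 0 0 0 15;0 0 0 0 0 0 15;0 0 0 0 0 0 15;0 0 0 0 0 0 60;0 0 0 0 0 0 100;0 0 0 0 0 0 100;0 0 0 0 0 0 100;0 0 0.2 0 0 0 100;0 0 0.35 0 0 0 100;0 0 0.35 0 0 0 100;0 0 0.35 0 0 0 100;0 -0.2 0.1 0 0 0 100;0 -0.34 0 0 0 0 100;0 -0.34 0 0 0 0 100;0 -0.34 0 0 0 0 100;0 -0.34 0 0 0 0 100"
}}

```text
time_s: 75.03
eef_pos: [413.2, 33.8, 334.0]
ee_rot: [-0.0, 0.002, 1.0, -0.0]
force: [0.1, -0.5, 0.6]
grip_width: 0.999
grip_force: 0.0
```

```bash
python3 - <<'E'
from h import *
s=sense();print(s['time_s'],s['eef_pos'],s['force'])
t=capture('top')['pixels'];o=cv2.imread('pics/top0.png');e=cv2.imread('pics/t_end.png')
for im in (o,e,t):print(cv2.cvtColor(im[165:225,155:250],cv2.COLOR_BGR2GRAY).mean(0).round().astype(int)[55:80].tolist())
q=t[168:215,205:230]
for nm,b in (('start',o),('before',e)):
  res=cv2.matchTemplate(b[166:217,193:242],q,cv2.TM_CCOEFF_NORMED);_,m,_,l=cv2.minMaxLoc(res);print(nm,m,12-l[0])
E
```

```text
75.0333 [413.21751964  33.79773028 334.00996078] [ 0.13527003 -0.48216415  0.58831924]
[99, 87, 82, 100, 101, 100, 100, 100, 100, 114, 121, 94, 74, 70, 73, 83, 86, 90, 98, 91, 81, 79, 71, 42, 21]
[101, 101, 101, 101, 112, 111, 90, 82, 79, 79, 90, 93, 93, 93, 98, 104, 93, 81, 78, 79, 86, 87, 57, 26, 20]
[101, 102, 108, 102, 98, 97, 97, 98, 98, 106, 118, 102, 77, 69, 68, 79, 83, 86, 95, 91, 79, 77, 70, 41, 20]
start 0.6987037062644958 0
before 0.8674760460853577 6
```

The drum lips are back at their starting pixels. Handing in.

```bash
python3 -c "
from rig import finish_job;print(finish_job())"
```

```text
the job is handed in; nothing more can be done
None
```

The job is handed in: three boxes were in the drum; two had a loose block and are in the scrap bin, the sound one is in the padded carrier, the empty tray is home and the port is up, but no verdict came back.

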